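# Seat a carving blank and hold it under the spring hold-down

### The arm

A 6-joint arm with a two-finger parallel gripper is mounted at the origin on the work surface. World frame = base frame: x ahead of the robot, y to its left, z up, the work surface at z = 0. Lengths are in m, angles in degrees, forces in N, time in s.
With the tool pointing down it reaches from about 0.325 to 0.85 m from the base axis. Payload 15.5 kg.
Tool frame: the origin (TCP) lies between the finger pads, 19 mm behind the fingertips; this is the grasp point; y points along the fingers, x is the direction in which the jaws open and shut, and the axes are right-handed (so a half turn about y gives the same grasp; the last joint's range is limited). The gripper opens to 91 mm and grips with 3 to 60 N. Pads are 32 mm wide; open, the fingers measure 118 mm over their backs; the gripper's body (76 mm by 178 mm) begins 60 mm behind the grasp point.
Start: joints at [-81.102, 28.281, 77.091, -0, 74.628, -5.472], TCP at [0.155, -0.605, 0.233] pointing down, gripper open.
Joint ranges: [-166.48, 166.48], [-47.26, 123.95], [12.59, 153.08], [-70.14, 250.14], [6.76, 159.57], [-176.63, 176.63]. Speed limits (degrees/s): [108.29, 108.29, 147.25, 172.46, 172.46, 172.46].

### API

Orientations are given as a 3x3 rotation matrix whose columns are the frame's x, y, z axes.
In Python, from bench import ctrl gives the robot as it stands. The module is installed in compiled form; this text tells all that it offers. Calls block until the motion is done:
- ctrl.goto(position, orientation): joint-space move of the TCP to a pose.
- ctrl.move_l(position, vel=0.15, ori=None, contact_N=None): straight line of the TCP; ori=None keeps the orientation; vel is the mean speed in m/s. With contact_N (N) it stops when the force on the tool has changed by that much, and returns True; else False.
- ctrl.movej(angles): joint-space move.
- ctrl.command_gripper(opening): opening from 0.0 (shut) to 1.0 (fully open); the grip force is fixed at half the most; returns when the fingers have stopped.
- ctrl.sleep(seconds).
- ctrl.ik(position, orientation): joint angles nearest the present ones, or None.
- ctrl.read_camera(name): name is "side" or "top"; returns the picture (420x560x3 uint8, blue, green, red); there is no depth.
- ctrl.camera_params(name): a dict with "fx", "fy", "cx", "cy" (pixels), "pose" (4x4, takes a point from camera to world coordinates). Camera axes: x right, y up, looking along -z (the intrinsics and any distortion apply to the point x, -y, -z); pixel columns grow to the right and rows downward; lengths in m; the calibration is good to about 2 mm. A picture is of the moment at which its call begins. camera_params takes no time and is no camera call.
A pose or a line that the arm cannot do raises ctrl.MotionError and nothing moves.
- ctrl.sign_off(): hands the job in, once; it reports no verdict.
Readings, each from a call of its own:
- ctrl.current_t(): time.
- ctrl.current_q(): joint angles.
- ctrl.current_dq(): joint speeds.
- ctrl.current_effort(): joint torques, N m.
- ctrl.current_tool_pos(): TCP position.
- ctrl.current_eef_rot(): TCP orientation.
- ctrl.current_contact_force(): force on the tool from outside, world axes, zero at the start.
- ctrl.current_wrist_torque(): the same for the moment, N m.
- ctrl.current_grip_width(): opening from 0.0 (shut) to 1.0 (fully open).
Only numpy, scipy, OpenCV 4.12 (cv2) and the standard library are available. Lean on these libraries where they do the work, as an engineer would, in place of code of your own. Each camera call takes 0.05 s, during which the arm holds its last target. There are 200 camera calls.

### The job

Slide the wooden carving blank along the bench, without lifting it, until its end sits square against the fence block and its sides line up with the ends of the fence, while the lever of the hold-down is still up. Then press the palm disc at the lever's free end down with the fingers until the lever is level with the bench, so that its rubber shoe clamps the blank, and finish while still holding it there: the spring lifts the lever as soon as it is let go. Leave the tape roll, the jar and the mallet where they are.

Things in the scene. Friction and masses are not known exactly. Their poses are not given: they have to be found in the camera images.
- blank: Loose carving blank: plain pale wooden block, 100 mm wide (own x), 180 mm long (own y), 45 mm high, about 0.36 kg (mass and friction vary). Origin: centre of its underside. Starts on the -y side of the hold-down, its long axis roughly towards the fence (up to 0.3 rad off), up to 40 mm out of line.
- station: Fixed hold-down station on the bench. Origin: bench point where the centre of the blank's underside belongs; the seated blank's axes are parallel to its axes. The blank comes in along +y, under the raised lever: a steel bar 22 mm wide, 14 mm thick, from the hinge towards -x over the blank's place. The hinge bracket, 102 mm high, fills x 80 to 136, y -45 to 45 mm.
- hold_down (a joint): Lever angle in rad: 0 = up, sprung against its upper stop, free end raised 0.30 rad above level; grows as the disc is pressed; 0.30 = level with the bench; lower stop at 0.42. Springs back to 0 when let go. Takes about 3 N on the disc at first, 5.5 N at level without the blank, 9.5 N at level with it.
- fence (a point): Middle of the lower edge of the fence face that the blank's end must meet, 90 mm from the station origin along its +y. The fence is a fixed wooden block 100 mm long (as long as the blank is wide), 25 mm thick, 35 mm high.
- hinge (a point): Middle of the lever's level hinge axis (along the station's y), 85 mm above the bench, 100 mm from the station origin along its +x.
- palm_disc (a point): Dark wooden palm disc on the lever's free end, 54 mm diameter, 18 mm thick. This point: centre of its flat top; z is its normal. It rides 220 mm from the hinge axis along the lever and 35 mm above the lever's centre line: 120 mm above the bench and 120 mm from the station origin (-x) when the lever is level, about 183 mm up and tilted 0.30 rad when it is up.
- shoe: The round rubber shoe on a spring spindle under the lever, 30 mm diameter, 100 mm from the hinge axis. Origin: centre of its underside. About 20 mm clear above the blank's top when the lever is up; meets the blank about 0.06 rad before level and is pushed back about 6 mm into the lever (spring 1.5 N per mm, about 9 N) when the lever is level.
- tape_roll: Bystander: roll of paper tape lying flat, 96 mm diameter, 24 mm high. Origin: centre of its underside.
- jar: Bystander: amber glass jar with a steel lid, 68 mm diameter, 85 mm high, behind the fence. Origin: centre of its underside.
- mallet: Bystander: wooden mallet lying on the bench, 215 mm long, head 60 x 110 x 56 mm. Origin: on the bench under its head, 15 mm from the head's end; handle towards its own -x.
Mind the look-alikes: they are no part of the job. Of the things that look like the blank, take the one that is farthest from the robot's base at the start.

How it is judged (in metres and radians):
On the way:
1. the blank sits square against the fence, in line with it, and the lever is still up (x of blank in the frame of station between -0.015 and 0.015 m and y of blank in the frame of station between -0.007 and 0.007 m and angle between the y axis of blank and the y axis of station, either way round below 0.08 rad and angle between blank's own z axis and vertical below 0.05 rad and value of joint hold_down below 0.08 rad and linear speed of blank below 0.02 m/s), for 0.2 s.
At the end, for the whole second after the job is handed in: Fingers press on the palm disc (over 3 N, tool point within 60 mm of it in plan), the lever is still and level (joint 0.26 to 0.34), the shoe presses the blank with over 2 N, and the blank lies flat in place: within 7 mm along the push, 15 mm across, square within 0.08 rad (x of blank in the frame of station between -0.015 and 0.015 m and y of blank in the frame of station between -0.007 and 0.007 m and angle between the y axis of blank and the y axis of station, either way round below 0.08 rad and angle between blank's own z axis and vertical below 0.05 rad and value of joint hold_down between 0.26 and 0.34 rad and velocity of joint hold_down between -0.05 and 0.05 rad/s and contact force between shoe and blank above 2 N and contact force between the fingers and station above 3 N and horizontal distance between the grasp point and palm_disc below 0.06 m and linear speed of blank below 0.01 m/s); the arm keeps its last pose, push and grip.
It fails at once if the blank is lifted or tipped (height (world z) of blank above 0.015 m or angle between blank's own z axis and vertical above 0.25 rad).
It fails at once if the tape roll is disturbed (distance of tape_roll from where it was at the start of the episode above 0.025 m).
It fails at once if the jar is disturbed (distance of jar from where it was at the start of the episode above 0.025 m).
It fails at once if the mallet is disturbed (distance of mallet from where it was at the start of the episode above 0.025 m).
It also fails if it takes over 61 s, if anything falls off the work surface, if the arm or the gripper's body presses on something with over 40 N, if the wrist force passes 120 N, or if a joint passes its speed limit or range.

## Working session

There is one attempt and no reset: what is moved stays moved. The work goes in short steps, each a Python script; the robot and the scene stay as the last script left them, time stands still between calls to the robot, and variables do not carry over. Pictures are saved under pics/ and viewed, on a budget of 10 in all, crops included, one or two more only if the job needs it, and the job is handed in when it is done.

```bash
mkdir -p pics
python3 - <<'E'
from bench import ctrl
import cv2
for n in("top","side"):
    cv2.imwrite(f"pics/{n}0.png",ctrl.read_camera(n))
    p=ctrl.camera_params(n);print(n,p)
print(ctrl.current_t(),ctrl.current_eef_rot())
E
```

```text
top {'fx': 450.5483743792607, 'fy': 450.5483743792607, 'cx': 277.5358859229864, 'cy': 210.32955150004508, 'pose': array([[-3.67076195e-03,  9.90224689e-01, -1.39433104e-01,
         2.51798259e-01],
       [-9.99992445e-01, -3.45661250e-03,  1.77799374e-03,
         1.65047011e-02],
       [ 1.27864709e-03,  1.39438577e-01,  9.90229897e-01,
         1.61034484e+00],
       [ 0.00000000e+00,  0.00000000e+00,  0.00000000e+00,
         1.00000000e+00]])}
side {'fx': 452.1647030615458, 'fy': 452.1647030615458, 'cx': 286.7498364895247, 'cy': 209.2926251853697, 'pose': array([[-0.96107386,  0.20581081, -0.1843338 ,  0.22976418],
       [-0.27592868, -0.68078385,  0.6785254 ,  0.78199694],
       [ 0.01415639,  0.702976  ,  0.71107266,  0.97612551],
       [ 0.        ,  0.        ,  0.        ,  1.        ]])}
0.1 [[ 2.48159066e-01 -1.63498806e-04  9.68719284e-01]
 [-9.68718702e-01  1.06755095e-03  2.48159097e-01]
 [-1.07473091e-03 -9.99999417e-01  1.06538097e-04]]
```

View pics/top0.png

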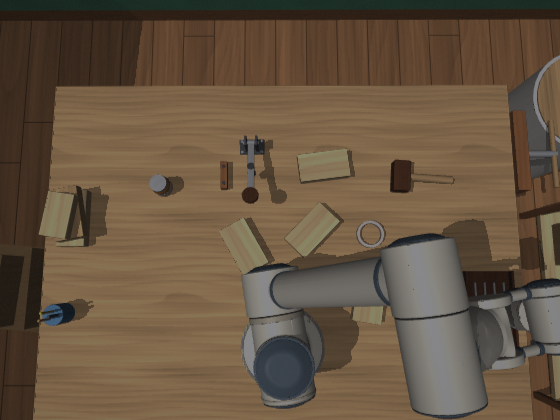

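View pics/side0.png

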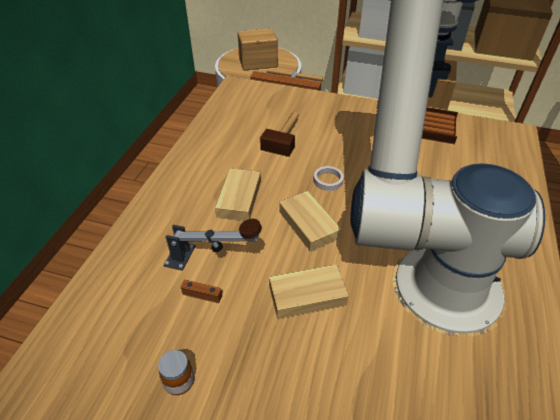

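Top view: world +x is up and +y is left. Blank look-alikes in the top view:
- (324,166), which is the farthest on the bench and on the -y side of the hold-down
- (313,230)
- (244,246)
- (369,310), partly hidden
- a pale thing at the bench edge (65,212), on the +y side behind the fence

By the description I choose (324,166). The station has its hinge at (252,146), its disc at (250,195) and its fence at (224,175). I'll check this in one close crop.

```bash
cat > h.py <<'E'
import numpy as np,cv2
from bench import ctrl
def ray(n,px):
    p=ctrl.camera_params(n);T=p["pose"]
    d=T[:3,:3]@np.array([(px[0]-p["cx"])/p["fx"],-(px[1]-p["cy"])/p["fy"],-1.]);return T[:3,3],d
def onz(n,px,z):
    o,d=ray(n,px);return o+d*(z-o[2])/d[2]
def proj(n,P):
    p=ctrl.camera_params(n);T=p["pose"];c=T[:3,:3].T@(np.asarray(P,float)-T[:3,3])
    return np.array([p["cx"]+p["fx"]*c[0]/-c[2],p["cy"]-p["fy"]*c[1]/-c[2]])
def tri(a,b):
    (o1,d1),(o2,d2)=ray("top",a),ray("side",b)
    s=np.linalg.lstsq(np.c_[d1,-d2],o2-o1,rcond=None)[0];A,B=o1+s[0]*d1,o2+s[1]*d2
    return (A+B)/2,np.linalg.norm(A-B)
E
python3 - <<'E'
from h import *
im=cv2.imread("pics/top0.png");s=cv2.imread("pics/side0.png")
a=cv2.resize(im[125:210,205:365],None,fx=5,fy=5,interpolation=cv2.INTER_CUBIC)[:,:800]
cv2.imwrite("pics/c1.png",a)
b=cv2.resize(s[160:310,150:280],None,fx=4,fy=4,interpolation=cv2.INTER_CUBIC);cv2.imwrite("pics/c2.png",b)
for px in [(324,166),(313,230),(244,246),(65,212)]:
    P=onz("top",px,.045);print(px,P.round(3),np.hypot(*P[:2]).round(3))
print([im[r,c].tolist() for r,c in[(166,324),(125,324),(175,224)]])
hsv=cv2.cvtColor(im,cv2.COLOR_BGR2HSV);print([hsv[r,c].tolist() for r,c in[(166,324),(160,310),(125,324),(190,324),(175,224),(170,224)]])
E
```

```text
(324, 166) [ 0.631 -0.152  0.045] 0.649
(313, 230) [ 0.403 -0.11   0.045] 0.417
(244, 246) [0.348 0.131 0.045] 0.371
(65, 212) [0.469 0.759 0.045] 0.892
[[89, 118, 136], [78, 107, 134], [44, 67, 100]]
[[19, 88, 136], [21, 83, 136], [16, 107, 134], [16, 106, 130], [12, 143, 100], [12, 142, 99]]
```

View pics/c1.png

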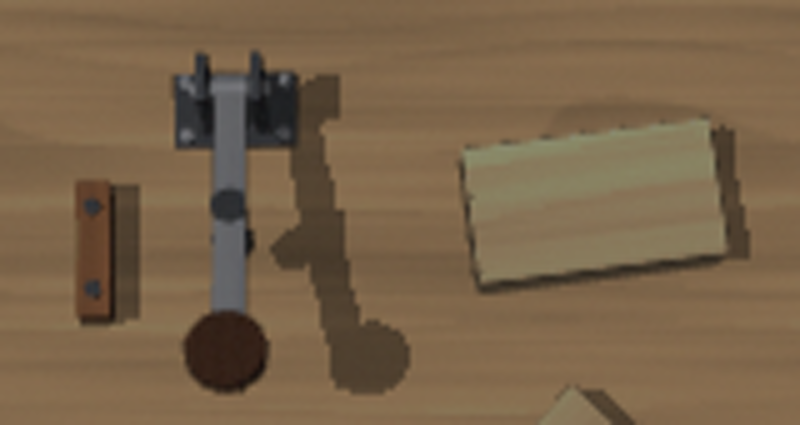

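View pics/c2.png

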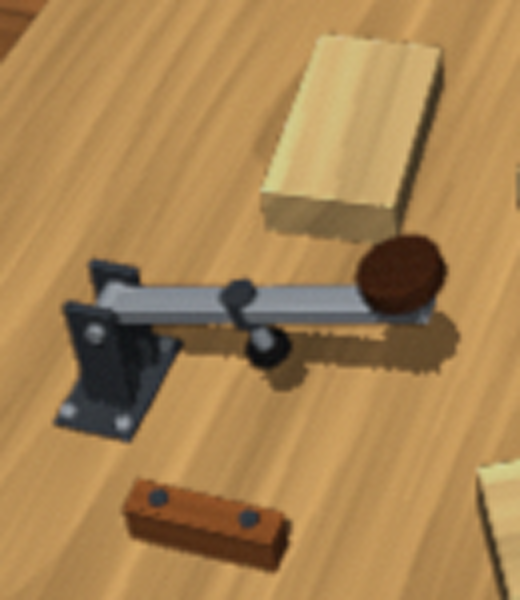

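The crops confirm it. The pale blank has top-face corners at crop (462,150), (708,119), (728,253), (480,290). The hold-down lever is raised, and the red-brown fence is at crop (77–113,182–318). Now I'll segment and measure.

```bash
cat >> h.py <<'E'
def rect(n,im,roi,z,f):
    x0,y0,x1,y1=roi;h=cv2.resize(im[y0:y1,x0:x1],None,fx=4,fy=4,interpolation=cv2.INTER_CUBIC)
    m=f(cv2.cvtColor(h,cv2.COLOR_BGR2HSV).astype(int)).astype(np.uint8)
    m=cv2.morphologyEx(cv2.morphologyEx(m,cv2.MORPH_OPEN,np.ones((9,9))),cv2.MORPH_CLOSE,np.ones((15,15)))
    c=max(cv2.findContours(m,0,2)[0],key=cv2.contourArea)[:,0]
    w=np.array([onz(n,((u+.5)/4-.5+x0,(v+.5)/4-.5+y0),z)[:2] for u,v in c])
    r=cv2.minAreaRect((w*1000).astype(np.float32));b=cv2.boxPoints(r)/1000
    e=max([b[1]-b[0],b[2]-b[1]],key=np.linalg.norm);a=np.arctan2(e[1],e[0])
    a=(a+np.pi)%np.pi   # long axis angle in [0,pi)
    return np.array(r[0])/1000,sorted(r[1]),a,m
E
python3 - <<'E'
from h import *
im=cv2.imread("pics/top0.png");s=cv2.imread("pics/side0.png")
fb=lambda h:(h[...,0]>=18)&(h[...,2]>100)
for n,I,roi in[("top",im,(290,140,365,190))]:
    c,sz,a,m=rect(n,I,roi,.045,fb);print("blank",c.round(4),sz,np.degrees(a))
ff=lambda h:(h[...,0]<=13)&(h[...,1]>125)
for n,I,roi,z in[("top",im,(212,155,235,195),.035),("side",s,(175,275,230,307),.035)]:
    c,sz,a,m=rect(n,I,roi,z,ff);print("fence",n,c.round(4),sz,np.degrees(a));cv2.imwrite(f"/tmp/m{n}.png",m*255)
t=lambda c,r:((c+.5)/5-.5+205,(r+.5)/5-.5+125)
q=lambda c,r:((c+.5)/4-.5+150,(r+.5)/4-.5+160)
for c in[(77,182),(110,182),(113,317),(79,318)]:print("fence corner",onz("top",t(*c),.035).round(4))
for c in[(142,480),(290,515),(275,540),(127,508)]:print("fence side",onz("side",q(*c),.035).round(4))
for c in[(462,150),(708,119),(728,253),(480,290)]:print("blank c",onz("top",t(*c),.045).round(4))
for c in[(325,35),(441,45),(395,210),(263,194)]:print("blank side",onz("side",q(*c),.045).round(4))
print("disc",tri(t(226,350),q(403,272)), onz("top",t(226,350),.183),onz("side",q(403,272),.183))
print("base",[onz("top",t(*c),.006).round(4).tolist() for c in[(175,74),(297,74),(297,148),(177,148)]])
print("hinge",onz("top",t(230,85),.092))
E
```

```text
blank [ 0.6369 -0.1501] [100.25715637207031, 180.03082275390625] 97.00221
fence top [0.6029 0.2062] [24.808454513549805, 99.71101379394531] 1.4126606
fence side [0.5993 0.2178] [40.8801155090332, 107.07445526123047] 1.2943481
fence corner [0.653  0.2193 0.035 ]
fence corner [0.6529 0.1957 0.035 ]
fence corner [0.5544 0.1923 0.035 ]
fence corner [0.5538 0.2165 0.035 ]
fence side [0.6506 0.1985 0.035 ]
fence side [0.5514 0.1966 0.035 ]
fence side [0.5533 0.2164 0.035 ]
fence side [0.6505 0.2207 0.035 ]
blank c [ 0.6729 -0.0565  0.045 ]
blank c [ 0.6952 -0.2328  0.045 ]
blank c [ 0.5972 -0.2446  0.045 ]
blank c [ 0.571  -0.0683  0.045 ]
blank side [ 0.6912 -0.2306  0.045 ]
blank side [ 0.5995 -0.2459  0.045 ]
blank side [ 0.5736 -0.0636  0.045 ]
blank side [ 0.6702 -0.0513  0.045 ]
disc (array([0.50432294, 0.10313438, 0.17632117]), np.float64(0.002033563055868706)) [0.50415852 0.10291989 0.183     ] [0.50099202 0.10878159 0.183     ]
base [[0.7416, 0.1522, 0.006], [0.7413, 0.0624, 0.006], [0.6853, 0.0624, 0.006], [0.6856, 0.1502, 0.006]]
hinge [0.70729727 0.10656625 0.092     ]
```

Sizes match (blank 100.3×180.0, fence 24.8×99.7), and the bracket base agrees with the fence-derived station origin (0.6055, 0.1037, yaw about 1.3°). The blank is about 25 mm too far +x and about 5.7° off.

Plan:
1. Push its +x side flush with spread fingers, which fixes the lateral offset and the yaw.
2. Push its rear end to the fence.
3. Press the disc.

```bash
cat >> h.py <<'E'
YAW=np.radians(1.3);SX=np.array([np.cos(YAW),np.sin(YAW),0]);SY=np.array([-np.sin(YAW),np.cos(YAW),0]);O=np.array([.6055,.1037,0])
def S(x,y,z): return O+x*SX+y*SY+np.array([0,0,z])
def R(x): d=np.array([0,0,-1.]);return np.c_[x,d,np.cross(x,d)]
def see(tag):
    im=ctrl.read_camera("top");cv2.imwrite(f"pics/{tag}.png",im);return im
E
python3 - <<'E'
from h import *
Ro=R(-SY)
y=-.252
ctrl.goto(S(.132,y,.15),Ro)
ctrl.command_gripper(.85)
ctrl.move_l(S(.132,y,.027),.12)
print(ctrl.move_l(S(.067,y,.027),.06),ctrl.current_contact_force(),ctrl.current_tool_pos())
ctrl.move_l(S(.09,y,.027),.1)
ctrl.move_l(S(.13,y,.15),.2)
im=see("a1")
fb=lambda h:(h[...,0]>=18)&(h[...,2]>100)
c,sz,a,m=rect("top",im,(290,140,365,200),.045,fb)
d=c-O[:2];print("blank st",d@SX[:2],d@SY[:2],sz,np.degrees(a-YAW)-90,ctrl.current_t())
a=cv2.resize(im[100:240,200:400],None,fx=4,fy=4);cv2.imwrite("pics/a1c.png",a)
for x in(SX,-SX):print(ctrl.ik(S(0,-.4,.15),R(x)),ctrl.ik(S(0,-.1,.03),R(x)))
E
```

```text
False [-0.09225728  0.61113276  0.05062714] [ 0.67833576 -0.14668709  0.02691977]
blank st -0.05380389040037193 -0.23639723529954187 [95.05349731445312, 238.0937042236328] -17.29029679541125 6.825
[-3.07437381e+01  3.73814737e+01  7.34623511e+01 -2.54444375e-14
  6.91561752e+01 -3.20437381e+01] [-5.27633997e+00  4.11981523e+01  8.99698921e+01 -2.54444375e-14
  4.88319556e+01 -6.57633997e+00]
[-3.07437381e+01  3.73814737e+01  7.34623511e+01 -2.54444375e-14
  6.91561752e+01  1.47956262e+02] [-5.27633997e+00  4.11981523e+01  8.99698921e+01 -2.54444375e-14
  4.88319556e+01  1.73423660e+02]
```

View pics/a1c.png

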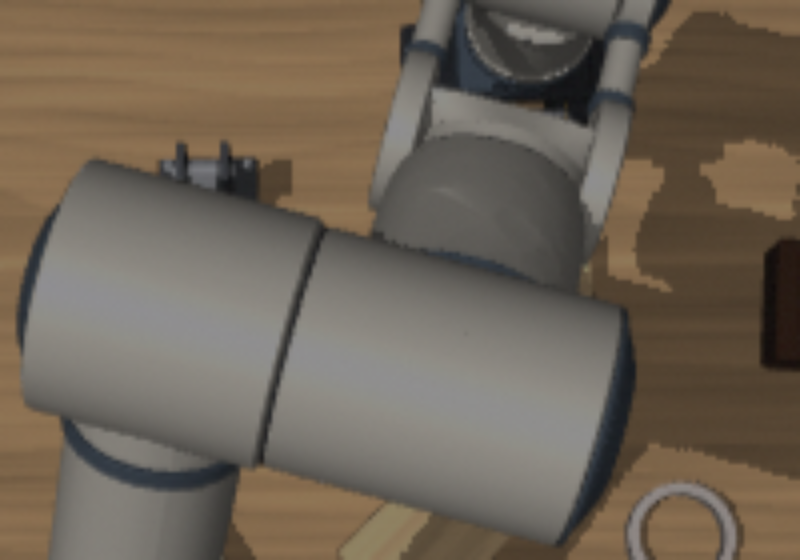

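The arm hides the blank. I'll swing it aside to look.

Run:
```python
from h import *
q=ctrl.current_q();ctrl.movej([-75,28,77,0,75,-75+0])
im=see("a2")
fb=lambda h:(h[...,0]>=18)&(h[...,2]>100)
c,sz,a,m=rect("top",im,(285,140,365,205),.045,fb)
d=c-O[:2];print("blank st",d@SX[:2],d@SY[:2],sz,np.degrees(a-YAW)-90,ctrl.current_t())
h=cv2.cvtColor(im,cv2.COLOR_BGR2HSV)
mm=((h[...,2]<75)|((h[...,0]<=13)&(h[...,1]>125)))[150:200,380:420]
ys,xs=np.nonzero(mm);print("mallet near edge",onz("top",(380+np.percentile(xs,2),175),.05))
cv2.imwrite("pics/a2c.png",cv2.resize(im[100:280,200:420],None,fx=3,fy=3))
```

```text
blank st -0.00015977700460323356 -0.24929728504690954 [100.07527160644531, 180.10653686523438] -0.3855990901972035 9.3167
mallet near edge [ 0.59632124 -0.38814818  0.05      ]
```

View pics/a2c.png

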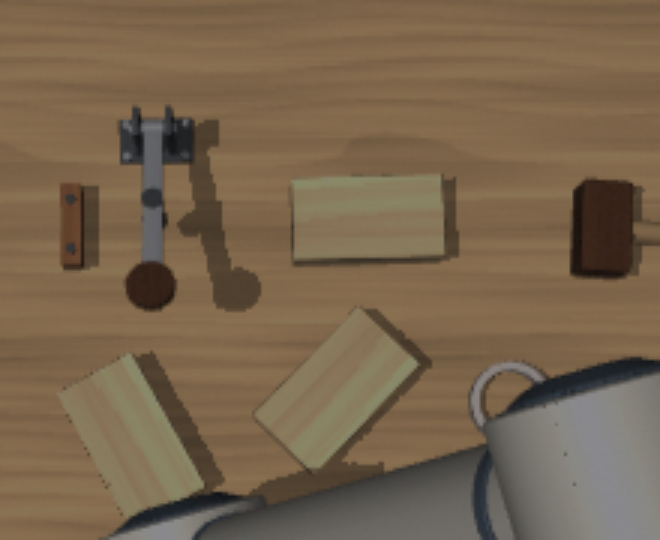

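Blank is at lateral -0.2 mm and yaw -0.4°. Now the rear push to the fence, ending slow with a contact stop.

Run:
```python
from h import *
Ro=R(SX)
ctrl.goto(S(0,-.385,.16),Ro)
ctrl.command_gripper(.55)
ctrl.move_l(S(0,-.385,.027),.15)
ctrl.move_l(S(0,-.122,.027),.06)
print(ctrl.current_tool_pos(),ctrl.current_contact_force())
hit=ctrl.move_l(S(0,-.096,.027),.015,contact_N=10)
p=ctrl.current_tool_pos()-O;print(hit,"tcp st",p@SX,p@SY,ctrl.current_contact_force())
ctrl.sleep(.3)
ctrl.move_l(S(0,-.15,.027),.1);ctrl.move_l(S(0,-.20,.16),.2)
ctrl.movej([-75,28,77,0,75,-75])
im=see("a3");s=ctrl.read_camera("side");cv2.imwrite("pics/a3s.png",s)
print(ctrl.current_t())
cv2.imwrite("pics/a3c.png",np.vstack([cv2.resize(im[135:205,205:325],(600,350)),cv2.resize(s[215:330,140:290],(600,460),interpolation=cv2.INTER_CUBIC)[:240]]))
```

```text
[ 0.60827785 -0.01830536  0.02700652] [ 9.19838037e-01 -1.98745486e+00  1.61556309e-03]
True tcp st -0.00015584945812961078 -0.10445050211796293 [-0.27299491 -3.36000552  3.35261432]
22.575
```

View pics/a3c.png

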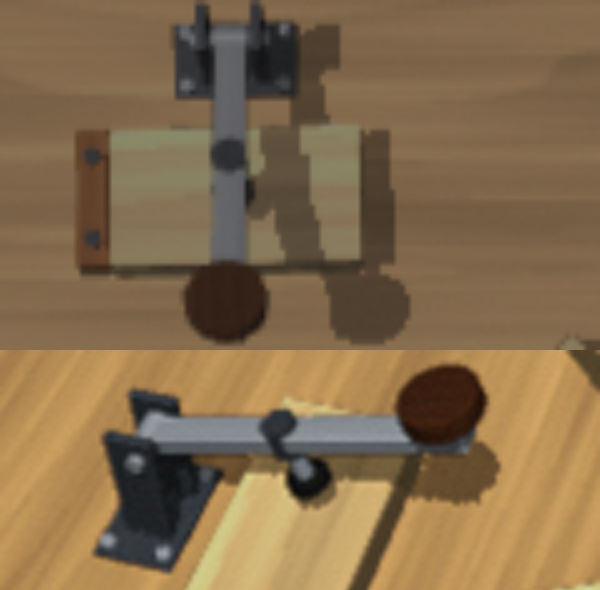

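The blank's end meets the fence and its sides line up (the fence spans crop rows 130–270, the blank about 127–265). The lever is still up. I'll check the numbers, then press the disc along its arc, stopping first on contact.

Run:
```python
from h import *
for c in[(361,125),(361,262),(110,128),(110,266)]:
    P=onz("top",((c[0]+.5)/5-.5+205,(c[1]+.5)/5-.5+135),.045)-O;print("corner st",(P@SX).round(4),(P@SY).round(4))
Ro=R(SX)
ctrl.goto(S(-.103,0,.30),Ro)
ctrl.command_gripper(0)
ctrl.move_l(S(-.103,0,.23),.15)
hit=ctrl.move_l(S(-.105,0,.185),.03,contact_N=2)
p=ctrl.current_tool_pos()-O;print(hit,p@SX,p@SY,p[2],ctrl.current_contact_force())
ctrl.move_l(S(-.120,0,.139),.03)
ctrl.sleep(.5)
p=ctrl.current_tool_pos()-O;print(p@SX,p@SY,p[2],ctrl.current_contact_force(),ctrl.current_t())
s=ctrl.read_camera("side");cv2.imwrite("pics/a4s.png",s)
cv2.imwrite("pics/a4c.png",cv2.resize(s[170:320,130:290],None,fx=4,fy=4,interpolation=cv2.INTER_CUBIC))
```

```text
corner st 0.0474 -0.0892
corner st -0.052 -0.0866
corner st 0.0498 0.0898
corner st -0.0502 0.0908
True -0.10447422760595274 -2.4314209710715015e-05 0.20448890846306883 [0.78331097 0.50113456 2.15757232]
-0.11978046386124452 7.882827627872751e-06 0.13905034028700927 [-2.09257792 -0.9528029  10.66570427] 30.475
```

View pics/a4c.png

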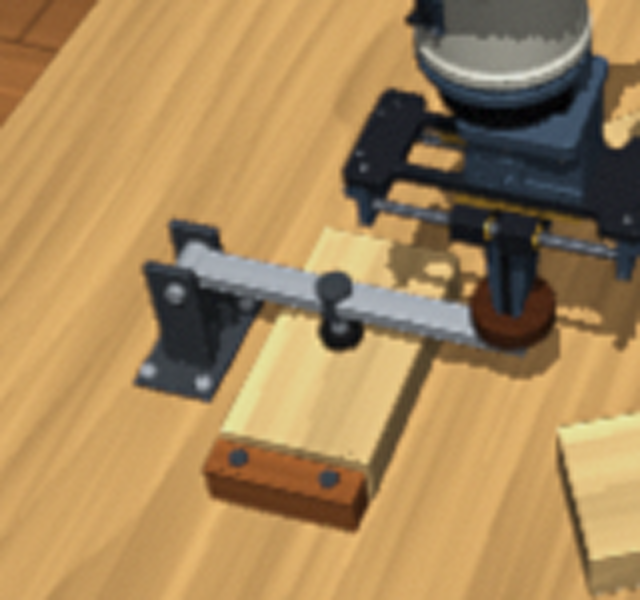

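The fingers are on the disc, the lever is level, the shoe is on the blank and the blank is flush with the fence. The 10.7 N reading fits the 9.5 N expected at level with the blank. Handing in.

Run:
```python
from h import *
print(ctrl.current_tool_pos(),ctrl.current_contact_force(),abs(ctrl.current_dq()).max())
ctrl.sign_off()
```

```text
[0.48573645 0.10097733 0.1390241 ] [-2.73484628  0.49153942 10.66771938] 0.12132222289055043
the job is handed in; nothing more can be done
```

The blank is seated against the fence and clamped. I handed the job in at about 30.5 s of the 61 s allowed, with the fingers still pressing the palm disc.

**What I did:** I pushed the blank's +x side with spread fingers to bring it into line and square it. I then pushed its rear end along the bench until it met the fence (10 N contact stop) with the lever still up. Last, I pressed the disc down along its arc to the level height.

**Last checks:**
- **Blank position (before pressing):** its top corners put it within about 2 mm of place both ways. Squareness was within about 1°, though the front and rear edges differed slightly.
- **Lever:** the fingertips are at 120 mm, which is the disc height at level. The force on the tool is 10.7 N upward, close to the expected 9.5 N. There is also about 2.7 N sideways from friction.
- **Final picture (side camera):** it shows the lever level, the shoe on the blank and the blank flush with the fence. I did not measure the blank's position again after clamping.
- **Bystanders:** I did not measure the tape roll, jar or mallet at the end. The planned paths stayed clear of them.

No check failed. The first attempt to measure the blank after the side push was unusable because the arm hid it, so I moved the arm aside and repeated it.

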